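Pedal a circuit card out of its extractor and rack it

TASK

Get the circuit card out of the extractor: reach in under the guard bar, press the pedal down to its stop without forcing it, and let it come fully back up so that the spring catch holds the card proud of its slot. Then draw the card up out of the slot by its top edge, stand it on its lower edge in the pocket of the black stand and let go. Leave everything else on the bench where it is.

Things in the scene. Friction and masses are not known exactly. Their poses are not given: they have to be found in the camera images.
- extractor: The card extractor, bolted down. Origin on the bench right below the card slot, z up. Aluminium base plate 10 mm thick over x -65..65, y -240..60 mm. White slotted housing over x -58..58, y -27.5..27.5 mm, top 136 mm above the bench. The pedal sticks out along this body's -y: a see-saw whose inner end lies under the card.
- slot (a point): Centre of the slot's mouth in the flat top of the housing, 136 mm above the bench, axes as the extractor's. The slot runs along x, 93 mm long and 11 mm wide, open at the top.
- guard (a point): Middle of the flat steel guard bar above the tread: 106 mm along x, 12 mm in y, 6 mm thick, 122 mm above the bench, 194 mm from the slot towards -y, on legs at x = +-50 mm. A gripper pointing straight down hits it before the pedal is down: lean its body outwards (to the extractor's -y) by 25 to 45 degrees, fingertips pointing down and in.
- hinge (a point): Middle of the pedal's hinge line, which runs along the extractor's x, 100 mm from the slot towards -y and 55 mm above the bench.
- catch_top (a point): Inside the housing, 72 mm above the bench: where a spring catch slides in under the card's lower edge once the pedal, nearly at its stop, has raised the card 28 mm. It then holds the card, its top edge 26 mm above the housing, when the pedal is let go.
- tread (a point): Point on the steel tread's upper face, mid-width, 10 mm from its outer end, 115 mm from the hinge; about 79 mm above the bench at rest, 41 mm lower at the stop. The tread is 64 mm wide and 55 mm long; only its outer 20 mm lie outside the guard bar: press there. Its y axis points along the pedal to the hinge.
- pedal (a joint): Pedal angle, rad: 0 at rest (tread up), 0.36 at the stop. A spring brings it back. At the tread point it takes about 4 N to start and 9 to 14 N just before the stop; more than 45 N damages the linkage.
- card: The circuit card: stiff aluminium-cased plate 90 mm wide (x) x 8 mm thick (y) x 90 mm tall (z), standing upright, origin at the centre of its lower edge. At first its origin is 44 mm above the bench and its top edge 2 mm below the housing's top, out of reach of the fingers; loose in the slot by 1.5 mm each way. About 150 g.
- card_top (a point): Middle of the card's top edge, 90 mm above its origin.
- stand: Black plastic stand, fixed, base plate 150 (x) x 76 (y) x 10 mm; origin at the centre of its underside. Two walls form one pocket along x, 110 mm long and 16 mm wide, walls and ends 55 mm high above the bench.
- pocket (a point): Centre of the pocket's floor, 10 mm above the bench, axes as the stand's; the pocket is 45 mm deep.
- cleaner: Bystander: white plastic bottle, 48 mm across, 130 mm tall, origin at the centre of its underside.
- meter: Bystander: grey hand-held multimeter lying flat, 130 x 75 x 34 mm, origin at the centre of its underside.
- driver: Bystander: screwdriver lying flat, 170 mm long, black handle, along its x axis.
- partsbin: Bystander: blue open parts bin, 120 x 90 x 50 mm, origin at the centre of its underside.
- tape: Bystander: paper ring (tape core) lying flat, 90 mm across, 20 mm high, origin at the centre of its underside.
- spare: Bystander: bare green circuit board lying flat, 70 x 50 x 6 mm, origin at the centre of its underside.
- weight: Bystander: brass cylinder standing upright, 36 mm across, 40 mm high, origin at the centre of its underside.
Things that resemble listed ones, but are neither listed nor needed, are in the scene too. What is shaped like the card but green is not meant.

How it is judged:
By the outcome, as a careful person would: the job done as asked, in the order asked, and still so for the second after the job is handed in, with the robot touching nothing.
It also fails if it takes over 64 s, if anything falls off the work surface, if the arm or the gripper's body presses on something with over 40 N, if the wrist force passes 120 N, or if a joint passes its speed limit or range.

ROBOT

A 6-joint arm with a two-finger parallel gripper is mounted at the origin on the work surface. World frame = base frame: x ahead of the robot, y to its left, z up, the work surface at z = 0. Lengths are in m, angles in rad, forces in N, time in s.
With the tool pointing down it reaches from about 0.25 to 0.85 m from the base axis. Payload 12.5 kg.
Tool frame: the origin (TCP) lies midway between the tips of the shut fingers; the grasp point (between the pads) lies robot.hold_point_z behind it (robot.hold_point_z is the distance from the TCP to the grasp point, in m); z points along the fingers, y is the direction in which the jaws open and shut (so a half turn about z gives the same grasp; the last joint's range is limited). The gripper opens to 93 mm and grips with 3 to 60 N. Pads are 15 mm wide; open, the fingers measure 128 mm over their backs; the gripper's body (75 mm by 188 mm) begins 65 mm behind the grasp point.
Start: joints at [1.031, 0.351, 1.652, -0, 1.139, -0.085], TCP at [0.242, 0.494, 0.219] pointing down, gripper open.
Joint ranges: [-2.75, 2.75], [-0.79, 2.1], [0.01, 2.65], [-1.57, 4.71], [0.07, 3.14], [-2.87, 2.87]. Speed limits (rad/s): [2.22, 2.22, 2.79, 3.14, 3.14, 3.14].

INTERFACE

Orientations are given as a unit quaternion [w, x, y, z].
In Python, from workcell import robot, read_camera gives the robot as it stands. The module is installed in compiled form; this text tells all that it offers.
- The arm moves only by the tool jog_arm, never from a script. Its argument "moves" is a list of rows, each an object of numbers: "x", "y", "z": the shift along the tool's x, y, z in m; "wx", "wy", "wz": the turn, a rotation vector about the tool's x, y, z in degrees; "claw": the finger opening in m, from 0 to 0.093. In form: [{"x": .., "y": .., "z": .., "wx": .., "wy": .., "wz": .., "claw": ..}, ...]. A call has 1 to 8 rows; each row is the pose to reach, as a shift and turn from the pose commanded when the call began, along the tool's axes at that moment; what a row does not reach only later rows make up. A row lasts 1/10 s, in which the tool goes at most 50 mm and 8.59 degrees, less where a joint would pass 70% of its speed; a pose out of reach is approached as far as the arm can. A call with a gripper value outside its range is refused whole. The fingers move at their own pace and stop on an object; "squeeze" is the grip in N (left out, the last holds). Time passes only in rows, so rows that repeat a pose let the fingers close. It gives the time, the measured TCP pose, the force and the opening at its end, in the units of the state.
- robot.sense(): the state, without advancing time (a new reading comes with each control period).
- read_camera(name): name is "scene" or "side" or "wrist"; returns a dict with "image" (400x640x3 uint8, blue, green, red), "depth" (400x640 float32, m along the optical axis (not along the pixel's ray), 0 where there is no reading), "fx", "fy", "cx", "cy" (pixels), "R" (3x3) and "t" (3): a world point X has camera coordinates R X + t; the wrist camera has in their place "T_tool_cam" (4x4, takes a point from camera to tool coordinates, whose origin is the TCP and whose axes are the flange's). Camera axes: x right, y down, z forward; pixel columns grow to the right and rows downward; lengths in m; the calibration is good to about 2 mm. A picture is of the moment at which its call begins: read the wrist's pose just before it.
- robot.sign_off(): hands the job in, once; it reports no verdict.
The state is a dict: "clock": time; "qpos": joint angles; "joint_vel": joint speeds; "tau": joint torques, N m; "tool_pos": TCP position; "eef_rot": TCP orientation; "force": force on the tool from outside, world axes, zero at the start; "moment": the same for the moment, N m; "grip_width": finger opening in m.
Only numpy, scipy, OpenCV 4.12 (cv2) and the standard library are available. Lean on these libraries where they do the work, as an engineer would, in place of code of your own. Each camera call takes 0.05 s, during which the arm holds its last target. There are 200 camera calls.

## Working session

There is one attempt and no reset: what is moved stays moved. The work goes in short steps, Python scripts to look and compute and a tool call to move; the robot and the scene stay as the last step left them, time stands still between calls to the robot, and variables do not carry over. Pictures are saved under pics/ and viewed, about 8 in all and at most 12, crops included, and the job is handed in when it is done.

Besides the shell and the picture viewer there is one more tool, called after "Call:" in YAML: its name, and indented under it one key for each argument. jog_arm: Moves the arm, as the interface text tells. Its arguments: {"type":"object","properties":{"moves":{"type":"array"},"squeeze":{"type":"number"}},"required":["moves"]}

```bash
mkdir -p pics; ls; cat > h.py <<'E'
import numpy as np, cv2
from workcell import robot, read_camera
def world(c,u,v,d=None):
    d=c['depth'][int(v),int(u)] if d is None else d
    p=np.array([(u-c['cx'])/c['fx']*d,(v-c['cy'])/c['fy']*d,d])
    return c['R'].T@(p-c['t'])
def cloud(c):
    v,u=np.mgrid[:400,:640]; d=c['depth']
    P=np.stack([(u-c['cx'])/c['fx']*d,(v-c['cy'])/c['fy']*d,d],-1)
    W=(P-c['t'])@c['R']; W[d==0]=np.nan
    return W
def ray(c,u,v,z):
    o=-c['R'].T@c['t']; r=c['R'].T@np.array([(u-c['cx'])/c['fx'],(v-c['cy'])/c['fy'],1])
    return o+r*(z-o[2])/r[2]
E
python3 - <<'E'
from h import *
s=robot.sense(); print(s, robot.hold_point_z)
for n in('scene','side'):
    c=read_camera(n); cv2.imwrite(f'pics/{n}0.png',c['image']); np.savez(f'{n}0.npz',**c); print(n,-c['R'].T@c['t'])
E
```

```text
pics
{'clock': 0.0, 'qpos': array([ 1.03136221e+00,  3.51218478e-01,  1.65243184e+00,  1.48953134e-05,
        1.13912042e+00, -8.46045356e-02]), 'joint_vel': array([ 0.00031827, -0.00112462,  0.00090489,  0.000471  ,  0.00014167,
       -0.00081198]), 'tau': array([-1.04500992e-05, -4.97314882e+01, -2.85260636e+01,  6.99505303e-02,
        2.56706384e-02, -7.03021487e-05]), 'tool_pos': array([0.24141353, 0.49379182, 0.21810822]), 'eef_rot': array([-1.87261489e-04,  2.25462632e-01,  9.74251638e-01, -5.58526492e-04]), 'force': array([-1.45715705,  0.71811299, -0.34251483]), 'moment': array([ 0.03788199, -0.00478217,  0.01290775]), 'grip_width': 0.09266665402242522} 0.0188
scene [ 1.15699385 -0.7896088   0.83683427]
side [ 0.25180861 -1.00570023  0.78292752]
```

View pics/scene0.png

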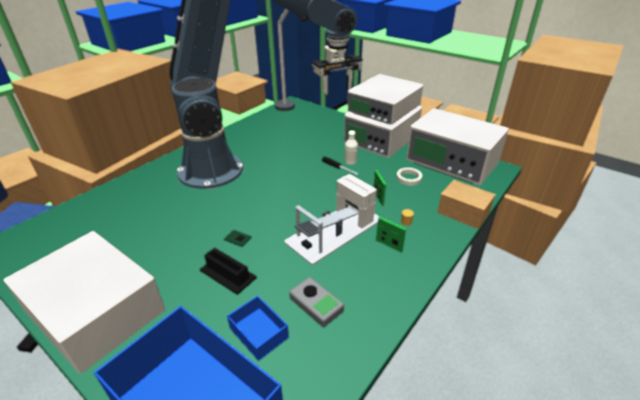

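View pics/side0.png

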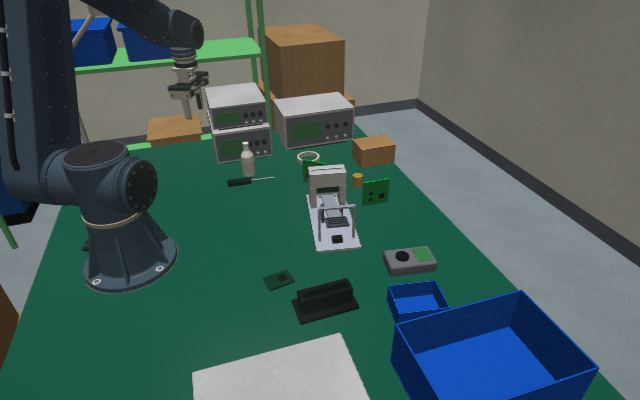

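The scene view shows the white housing at (356,185), guard bar at (310,220), base plate at (325,240), black stand at (228,270). The side view shows the housing at (327,180), guard at (337,207) and stand at (325,300). Lookalikes for the card: green upright boards at scene (380,187) and (391,234), and the flat green spare at (237,237). The real card is in the housing's slot. The stand is the only black pocketed thing.

```bash
cat > m.py <<'E'
from h import *
def rect(P):
    r=cv2.minAreaRect((P[:,:2]*1000).astype(np.float32)); return np.round(r[0],1),np.round(r[1],1),round(r[2],1)
for n in('scene','side'):
    c=dict(np.load(n+'0.npz')); W=cloud(c); im=c['image'].astype(int); hsv=cv2.cvtColor(c['image'],cv2.COLOR_BGR2HSV)
    white=(hsv[...,1]<60)&(hsv[...,2]>90)
    print(n)
    v,u=(195,355) if n=='scene' else (185,327)
    p=np.nanmedian(W[v-8:v+8,u-8:u+8].reshape(-1,3),0); print('housing',p)
    near=np.linalg.norm(W[...,:2]-p[:2],axis=-1)<0.3
    for lab,m in (('top',white&near&(abs(W[...,2]-.136)<.004)),('base',white&near&(abs(W[...,2]-.010)<.004)),('guard',near&(abs(W[...,2]-.124)<.005))):
        m=m.astype(np.uint8); k,L,st,ce=cv2.connectedComponentsWithStats(m)
        for i in range(1,k):
            if st[i,4]>40: P=W[L==i]; print(lab,st[i,4],rect(P),'z',np.median(P[:,2]).round(4), ce[i].round())
    dark=(hsv[...,2]<60)
    v,u=(270,228) if n=='scene' else (300,325)
    q=np.nanmedian(W[v-10:v+10,u-10:u+10].reshape(-1,3),0)
    near=np.linalg.norm(W[...,:2]-q[:2],axis=-1)<0.13
    for lab,z in (('standtop',.055),('standbase',.010)):
        m=near&dark&(abs(W[...,2]-z)<.005); P=W[m]; print(lab,len(P),rect(P),P[:,2].mean().round(4))
    m=near&dark&(W[...,2]>.004);print('stand all',rect(W[m]))
a=dict(np.load('scene0.npz'))['image'][140:300,190:420]; b=dict(np.load('side0.npz'))['image'][155:325,250:450]
cv2.imwrite('pics/crop.png',np.vstack([cv2.resize(np.pad(a,((0,0),(0,0),(0,0))),(460,300),interpolation=3),cv2.resize(b,(460,300),interpolation=3)]))
E
python3 m.py
```

```text
scene
housing [0.62431432 0.05781028 0.12174742]
top 400 (array([611.1,  84.6]), array([ 56.8, 117.2]), 79.7) z 0.1355 [356. 185.]
base 1419 (array([595.1,  -3. ]), array([303.2, 132.2]), 79.7) z 0.0098 [327. 239.]
guard 106 (array([618. ,  62.5]), array([123.5,  50.4]), 14.8) z 0.124 [356. 192.]
guard 132 (array([ 577. , -105.6]), array([ 15.1, 105.7]), 78.5) z 0.1244 [308. 215.]
standtop 344 (array([ 470.5, -332.4]), array([128.1,  38.5]), 1.5) 0.0542
standbase 434 (array([ 469.3, -334.1]), array([149.1,  73.8]), 2.6) 0.0099
stand all (array([ 469.3, -334.1]), array([149.1,  73.8]), 2.6)
side
housing [0.60138263 0.06388578 0.09438299]
top 328 (array([607.4,  85.6]), array([ 60. , 115.4]), 80.4) z 0.1355 [326. 170.]
base 1198 (array([591.2,  -6.3]), array([297.4, 130. ]), 80.0) z 0.01 [332. 231.]
guard 100 (array([601.9,  61.3]), array([ 11.9, 113.2]), 78.9) z 0.124 [327. 177.]
guard 145 (array([ 573.7, -104.7]), array([ 17.2, 105.4]), 81.1) z 0.1239 [336. 207.]
standtop 559 (array([ 465.1, -330.4]), array([130.1,  44.8]), 2.3) 0.0546
standbase 627 (array([ 463.7, -300.1]), array([150.4, 140.7]), 1.4) 0.0101
stand all (array([ 463.7, -299. ]), array([150.4, 142.9]), 1.4)
```

```bash
python3 - <<'E'
import cv2,numpy as np
a=cv2.resize(cv2.imread('pics/scene0.png')[165:265,280:420],None,fx=4,fy=4,interpolation=2)
b=cv2.resize(cv2.imread('pics/side0.png')[160:250,290:370],None,fx=3,fy=4.44,interpolation=2)
b=cv2.resize(b,(240,400)); cv2.imwrite('pics/crop2.png',np.hstack([a,b]))
E
```

```text
(no output)
```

View pics/crop2.png

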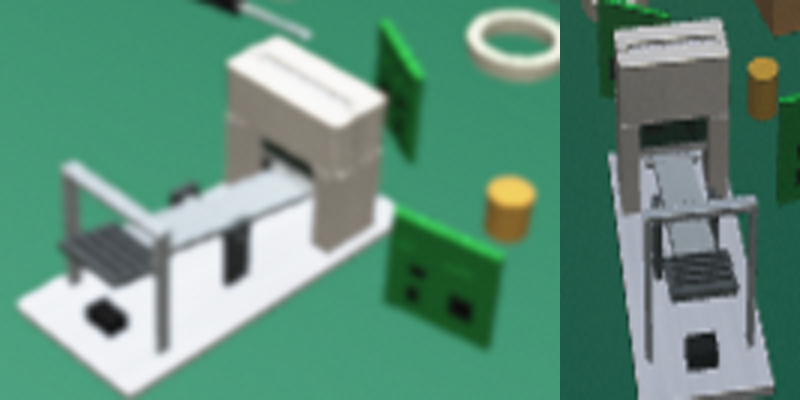

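The crop confirms it: white housing with the slot line at crop (300,75), guard bar at (115,195), and dark tread at (110,255) outside and under the bar. The green boards stand apart from the housing, so they are not the card. Slot-to-guard distance measures 193 mm (194 given) and the heights agree.

```bash
cat >> h.py <<'E'
from scipy.spatial.transform import Rotation as Ro
SLOT=np.array([.6092,.0851,0]); YAW=-10.
EX=Ro.from_euler('z',YAW,degrees=True).as_matrix()
def ext(x,y,z): return SLOT+EX@np.array([x,y,z])
def down(ang): # tool y at world angle ang (deg), z down
    a=np.radians(ang); y=np.array([np.cos(a),np.sin(a),0]); z=np.array([0,0,-1.]); return np.stack([np.cross(y,z),y,z],1)
def press(lean): return down(YAW)@Ro.from_euler('y',lean,degrees=True).as_matrix()
def cur():
    s=robot.sense(); q=s['eef_rot']; return s,s['tool_pos'],Ro.from_quat(np.r_[q[1:],q[0]]).as_matrix()
def delta(p,R):
    s,p0,R0=cur()
    d=R0.T@(p-p0); w=Ro.from_matrix(R0.T@R).as_rotvec(degrees=True)
    print('t',s['clock'],'d mm',(d*1000).round(1),'w',w.round(1),'tgt',p.round(4),'F',s['force'].round(1),'q',s['qpos'].round(2))
E
python3 - <<'E'
from h import *
R=press(35); p=ext(0,-208,0)/1 if 0 else ext(0,-.208,.083)
delta(p-R[:,2]*.13,R)
E
```

```text
t 0.1 d mm [-588.1 -477.2   29.1] w [-22.6  30.   71.5] tgt [ 0.5601 -0.1932  0.1895] F [-0.6 -0.4 -0.3] q [ 1.03  0.35  1.65 -0.    1.14 -0.08]
```

Call:
jog_arm:
  moves:
    - {"x": -0.588, "y": -0.477, "z": -0.05, "wx": -22.6, "wy": 30, "wz": 71.5, "claw": 0}
    - {"x": -0.588, "y": -0.477, "z": -0.05, "wx": -22.6, "wy": 30, "wz": 71.5, "claw": 0}
    - {"x": -0.588, "y": -0.477, "z": -0.05, "wx": -22.6, "wy": 30, "wz": 71.5, "claw": 0}
    - {"x": -0.588, "y": -0.477, "z": -0.05, "wx": -22.6, "wy": 30, "wz": 71.5, "claw": 0}
    - {"x": -0.588, "y": -0.477, "z": -0.05, "wx": -22.6, "wy": 30, "wz": 71.5, "claw": 0}
    - {"x": -0.588, "y": -0.477, "z": -0.05, "wx": -22.6, "wy": 30, "wz": 71.5, "claw": 0}
    - {"x": -0.588, "y": -0.477, "z": -0.05, "wx": -22.6, "wy": 30, "wz": 71.5, "claw": 0}
    - {"x": -0.588, "y": -0.477, "z": -0.05, "wx": -22.6, "wy": 30, "wz": 71.5, "claw": 0}

```text
clock: 0.9
tool_pos: [0.4076, 0.1361, 0.2449]
eef_rot: [-0.167, 0.669, 0.696, 0.2]
force: [0.8, 1.2, 0.5]
grip_width: 0.0334
```

```bash
cat > pp.py <<'E'
from h import *
import sys
R=press(35); p=ext(0,-.208,.083)
delta(p-R[:,2]*float(sys.argv[1]),R)
E
python3 pp.py .13
```

```text
t 0.9 d mm [-320.1  140.9 -111.7] w [-3.5  4.7 11.3] tgt [ 0.5601 -0.1932  0.1895] F [0.8 1.2 0.5] q [-0.12  0.08  2.03  0.59  1.14 -0.44]
```

Call:
jog_arm:
  moves:
    - {"x": -0.32, "y": 0.141, "z": -0.112, "wx": -3.5, "wy": 4.7, "wz": 11.3}
    - {"x": -0.32, "y": 0.141, "z": -0.112, "wx": -3.5, "wy": 4.7, "wz": 11.3}
    - {"x": -0.32, "y": 0.141, "z": -0.112, "wx": -3.5, "wy": 4.7, "wz": 11.3}
    - {"x": -0.32, "y": 0.141, "z": -0.112, "wx": -3.5, "wy": 4.7, "wz": 11.3}
    - {"x": -0.32, "y": 0.141, "z": -0.112, "wx": -3.5, "wy": 4.7, "wz": 11.3}
    - {"x": -0.32, "y": 0.141, "z": -0.112, "wx": -3.5, "wy": 4.7, "wz": 11.3}
    - {"x": -0.32, "y": 0.141, "z": -0.112, "wx": -3.5, "wy": 4.7, "wz": 11.3}
    - {"x": -0.32, "y": 0.141, "z": -0.112, "wx": -3.5, "wy": 4.7, "wz": 11.3}

```text
schema error: expected keys x, y, z, wx, wy, wz, claw
```

```bash
python3 pp.py .13
```

```text
t 0.9 d mm [-320.1  140.9 -111.7] w [-3.5  4.7 11.3] tgt [ 0.5601 -0.1932  0.1895] F [0.8 1.2 0.5] q [-0.12  0.08  2.03  0.59  1.14 -0.44]
```

Call:
jog_arm:
  moves:
    - {"x": -0.32, "y": 0.141, "z": -0.112, "wx": -3.5, "wy": 4.7, "wz": 11.3, "claw": 0}
    - {"x": -0.32, "y": 0.141, "z": -0.112, "wx": -3.5, "wy": 4.7, "wz": 11.3, "claw": 0}
    - {"x": -0.32, "y": 0.141, "z": -0.112, "wx": -3.5, "wy": 4.7, "wz": 11.3, "claw": 0}
    - {"x": -0.32, "y": 0.141, "z": -0.112, "wx": -3.5, "wy": 4.7, "wz": 11.3, "claw": 0}
    - {"x": -0.32, "y": 0.141, "z": -0.112, "wx": -3.5, "wy": 4.7, "wz": 11.3, "claw": 0}
    - {"x": -0.32, "y": 0.141, "z": -0.112, "wx": -3.5, "wy": 4.7, "wz": 11.3, "claw": 0}
    - {"x": -0.32, "y": 0.141, "z": -0.112, "wx": -3.5, "wy": 4.7, "wz": 11.3, "claw": 0}
    - {"x": -0.32, "y": 0.141, "z": -0.112, "wx": -3.5, "wy": 4.7, "wz": 11.3, "claw": 0}

```text
clock: 1.7
tool_pos: [0.5623, -0.1942, 0.1886]
eef_rot: [-0.193, 0.73, 0.615, 0.229]
force: [-0.0, 1.2, 0.2]
grip_width: 0.0003
```

```bash
python3 pp.py .13
```

```text
t 1.7 d mm [ 1.1 -2.3 -0.3] w [-0.1  0.1  0.2] tgt [ 0.5601 -0.1932  0.1895] F [-0.   1.2  0.2] q [-0.65  0.6   1.47  0.54  1.41 -0.66]
```

```bash
cat >> h.py <<'E'
def wrist():
    s,p,R=cur(); c=read_camera('wrist'); T=c['T_tool_cam']
    Rw=R@T[:3,:3]; o=p+R@T[:3,3]; c['R']=Rw.T; c['t']=-Rw.T@o; return c
E
python3 - <<'E'
from h import *
c=wrist(); cv2.imwrite('pics/w1.png',c['image']); W=cloud(c)
E_=(W-SLOT)@EX*1000
m=(abs(E_[...,0])<70)&(abs(E_[...,1]+194)<15)&(abs(E_[...,2]-123)<6)
P=E_[m]; print('guard',m.sum(),np.nanpercentile(P,[2,50,98],axis=0).round(1))
m=(abs(E_[...,0])<40)&(E_[...,1]<-198)&(E_[...,1]>-235)&(abs(E_[...,2]-76)<14)
P=E_[m]; print('tread',m.sum(),np.nanpercentile(P,[2,50,98],axis=0).round(1) if m.sum() else '')
E
```

```text
guard 2092 [[ -51.4 -198.3  119.9]
 [  -1.2 -193.4  124.6]
 [  49.9 -186.6  126. ]]
tread 1759 [[ -31.1 -221.2   75.4]
 [  -0.6 -211.2   79.3]
 [  29.7 -198.6   81.5]]
```

View pics/w1.png

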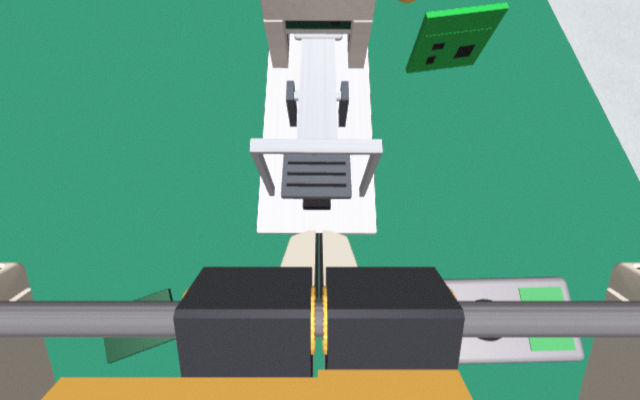

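The wrist view shows the fingertips (320,240) lined up with the tread (317,175) and the guard bar (316,147). Both agree with the extractor frame to about 1 mm.

Call:
jog_arm:
  moves:
    - {"x": 0.001, "y": -0.002, "z": 0.04, "wx": 0, "wy": 0, "wz": 0, "claw": 0}
    - {"x": 0.001, "y": -0.002, "z": 0.07, "wx": 0, "wy": 0, "wz": 0, "claw": 0}
    - {"x": 0.001, "y": -0.002, "z": 0.095, "wx": 0, "wy": 0, "wz": 0, "claw": 0}
    - {"x": 0.001, "y": -0.002, "z": 0.11, "wx": 0, "wy": 0, "wz": 0, "claw": 0}
    - {"x": 0.001, "y": -0.002, "z": 0.115, "wx": 0, "wy": 0, "wz": 0, "claw": 0}
    - {"x": 0.001, "y": -0.002, "z": 0.115, "wx": 0, "wy": 0, "wz": 0, "claw": 0}

```text
clock: 2.35
tool_pos: [0.5707, -0.1246, 0.0966]
eef_rot: [-0.193, 0.729, 0.616, 0.229]
force: [-0.3, -0.4, 0.2]
grip_width: 0.0005
```

```bash
python3 pp.py 0; python3 -c "
from h import *
s,p,R=cur();print((EX.T@(p-SLOT)*1000).round(1)); print('down in tool',(R.T@[0,0,-1]).round(3))"
```

```text
t 2.35 d mm [-3.6  1.5 14.1] w [-0.2  0.1  0.3] tgt [ 0.5731 -0.1197  0.083 ] F [-0.3 -0.4  0.2] q [-0.55  0.67  1.6   0.61  1.19 -0.71]
[  -1.5 -213.2   96.6]
down in tool [-0.572 -0.     0.82 ]
```

Call:
jog_arm:
  moves:
    - {"x": -0.0036, "y": 0.001, "z": 0.009, "wx": 0, "wy": 0, "wz": 0, "claw": 0}
    - {"x": -0.0036, "y": 0.001, "z": 0.014, "wx": 0, "wy": 0, "wz": 0, "claw": 0}
    - {"x": -0.0056, "y": 0.001, "z": 0.017, "wx": 0, "wy": 0, "wz": 0, "claw": 0}
    - {"x": -0.0076, "y": 0.001, "z": 0.02, "wx": 0, "wy": 0, "wz": 0, "claw": 0}
    - {"x": -0.0096, "y": 0.001, "z": 0.0226, "wx": 0, "wy": 0, "wz": 0, "claw": 0}
    - {"x": -0.0096, "y": 0.001, "z": 0.0226, "wx": 0, "wy": 0, "wz": 0, "claw": 0}

```text
clock: 2.95
tool_pos: [0.5731, -0.1207, 0.0728]
eef_rot: [-0.192, 0.729, 0.616, 0.229]
force: [-0.2, -3.0, 4.7]
grip_width: 0.0005
```

```bash
cat > st.py <<'E'
from h import *
s,p,R=cur();print(s['clock'],(EX.T@(p-SLOT)*1000).round(1),'F',s['force'].round(1)); print('down in tool',(R.T@[0,0,-1]).round(3))
E
python3 st.py
```

```text
2.95 [ 1.00e-01 -2.09e+02  7.28e+01] F [-0.2 -3.   4.7]
down in tool [-0.571 -0.002  0.821]
```

Call:
jog_arm:
  moves:
    - {"x": -0.0023, "y": 0, "z": 0.0033, "wx": 0, "wy": 0, "wz": 0, "claw": 0}
    - {"x": -0.0046, "y": 0, "z": 0.0066, "wx": 0, "wy": 0, "wz": 0, "claw": 0}
    - {"x": -0.0069, "y": 0, "z": 0.0099, "wx": 0, "wy": 0, "wz": 0, "claw": 0}
    - {"x": -0.0092, "y": 0, "z": 0.0131, "wx": 0, "wy": 0, "wz": 0, "claw": 0}
    - {"x": -0.0114, "y": 0, "z": 0.0164, "wx": 0, "wy": 0, "wz": 0, "claw": 0}
    - {"x": -0.0114, "y": 0, "z": 0.0164, "wx": 0, "wy": 0, "wz": 0, "claw": 0}

```text
clock: 3.55
tool_pos: [0.5732, -0.121, 0.053]
eef_rot: [-0.192, 0.729, 0.616, 0.229]
force: [-2.1, -3.9, 6.3]
grip_width: 0.0004
```

```bash
python3 st.py
```

```text
3.55 [   0.3 -209.2   53. ] F [-2.1 -3.9  6.3]
down in tool [-0.571 -0.002  0.821]
```

Call:
jog_arm:
  moves:
    - {"x": -0.0011, "y": 0, "z": 0.0016, "wx": 0, "wy": 0, "wz": 0, "claw": 0}
    - {"x": -0.0023, "y": 0, "z": 0.0033, "wx": 0, "wy": 0, "wz": 0, "claw": 0}
    - {"x": -0.0034, "y": 0, "z": 0.0049, "wx": 0, "wy": 0, "wz": 0, "claw": 0}
    - {"x": -0.0034, "y": 0, "z": 0.0049, "wx": 0, "wy": 0, "wz": 0, "claw": 0}

```text
clock: 3.95
tool_pos: [0.5732, -0.1207, 0.0473]
eef_rot: [-0.192, 0.729, 0.616, 0.23]
force: [-1.1, -3.3, 8.7]
grip_width: 0.0005
```

Call:
jog_arm:
  moves:
    - {"x": -0.0006, "y": 0, "z": 0.0008, "wx": 0, "wy": 0, "wz": 0, "claw": 0}
    - {"x": -0.0011, "y": 0, "z": 0.0016, "wx": 0, "wy": 0, "wz": 0, "claw": 0}
    - {"x": -0.0011, "y": 0, "z": 0.0016, "wx": 0, "wy": 0, "wz": 0, "claw": 0}

```text
clock: 4.25
tool_pos: [0.5732, -0.1205, 0.0455]
eef_rot: [-0.192, 0.729, 0.616, 0.23]
force: [-0.8, -2.3, 8.0]
grip_width: 0.0004
```

Now 1 mm steps with the force watched.

Call:
jog_arm:
  moves:
    - {"x": -0.0006, "y": 0, "z": 0.0008, "wx": 0, "wy": 0, "wz": 0, "claw": 0}
    - {"x": -0.0011, "y": 0, "z": 0.0016, "wx": 0, "wy": 0, "wz": 0, "claw": 0}
    - {"x": -0.0011, "y": 0, "z": 0.0016, "wx": 0, "wy": 0, "wz": 0, "claw": 0}

```text
clock: 4.55
tool_pos: [0.5732, -0.1203, 0.0436]
eef_rot: [-0.193, 0.729, 0.616, 0.23]
force: [-0.4, -1.9, 8.5]
grip_width: 0.0005
```

Call:
jog_arm:
  moves:
    - {"x": -0.0006, "y": 0, "z": 0.0008, "wx": 0, "wy": 0, "wz": 0, "claw": 0}
    - {"x": -0.0006, "y": 0, "z": 0.0008, "wx": 0, "wy": 0, "wz": 0, "claw": 0}

```text
clock: 4.75
tool_pos: [0.5732, -0.1203, 0.0427]
eef_rot: [-0.193, 0.729, 0.615, 0.23]
force: [-0.0, -0.6, 9.3]
grip_width: 0.0005
```

Call:
jog_arm:
  moves:
    - {"x": -0.0006, "y": 0, "z": 0.0008, "wx": 0, "wy": 0, "wz": 0, "claw": 0}
    - {"x": -0.0006, "y": 0, "z": 0.0008, "wx": 0, "wy": 0, "wz": 0, "claw": 0}

```text
clock: 4.95
tool_pos: [0.5733, -0.1202, 0.042]
eef_rot: [-0.193, 0.729, 0.616, 0.23]
force: [-2.5, -0.8, 12.0]
grip_width: 0.0003
```

Call:
jog_arm:
  moves:
    - {"x": -0.0006, "y": 0, "z": 0.0008, "wx": 0, "wy": 0, "wz": 0, "claw": 0}
    - {"x": -0.0006, "y": 0, "z": 0.0008, "wx": 0, "wy": 0, "wz": 0, "claw": 0}

```text
clock: 5.15
tool_pos: [0.5734, -0.1202, 0.0416]
eef_rot: [-0.193, 0.729, 0.616, 0.23]
force: [-4.1, -0.7, 17.8]
grip_width: 0.0001
```

Call:
jog_arm:
  moves:
    - {"x": -0.0005, "y": 0, "z": 0.0007, "wx": 0, "wy": 0, "wz": 0, "claw": 0}
    - {"x": -0.0005, "y": 0, "z": 0.0007, "wx": 0, "wy": 0, "wz": 0, "claw": 0}

```text
clock: 5.35
tool_pos: [0.5734, -0.1202, 0.0413]
eef_rot: [-0.193, 0.728, 0.616, 0.231]
force: [-5.3, -0.6, 22.6]
grip_width: 0.0001
```

```bash
cat > look.py <<'E'
from h import *
import sys
for n in ('scene','side'):
    c=read_camera(n); W=cloud(c); np.savez(n+sys.argv[1]+'.npz',**c)
    E=(W-SLOT)@EX*1000
    m=(abs(E[...,0])<50)&(abs(E[...,1])<12)&(E[...,2]>140)&(E[...,2]<240)
    print(n,m.sum(), np.nanpercentile(E[m],[2,50,98],axis=0).round(1).tolist() if m.sum()>5 else '')
    m=(abs(E[...,0])<34)&(E[...,1]<-201)&(E[...,1]>-225)&(E[...,2]>25)&(E[...,2]<90)
    print(' tread',m.sum(), np.nanpercentile(E[m],[5,50,95],axis=0).round(1).tolist() if m.sum()>5 else '')
    a=c['image'][155:265,270:420] if n=='scene' else c['image'][145:255,270:420]
    cv2.imwrite(f'pics/{n}{sys.argv[1]}.png',cv2.resize(a,None,fx=4,fy=4,interpolation=2))
E
python3 look.py 1;python3 st.py
```

```text
scene 220 [[-41.3, -2.9, 140.9], [4.7, 0.7, 156.6], [46.1, 7.4, 169.1]]
 tread 20 [[22.6, -221.2, 31.3], [30.6, -211.0, 35.7], [32.3, -201.7, 39.6]]
side 30 [[-4.2, -3.5, 140.1], [9.5, -0.2, 145.4], [20.7, 4.6, 155.6]]
 tread 63 [[-32.0, -221.8, 29.5], [-6.9, -219.2, 34.5], [25.7, -212.3, 38.7]]
5.45 [   0.4 -208.3   41.3] F [-4.4  0.  22.6]
down in tool [-0.574 -0.003  0.819]
```

At the stop: the force climbed to 22 N while motion ceased, and the card top shows about 28 mm above the housing. Releasing gently.

Call:
jog_arm:
  moves:
    - {"x": 0.0029, "y": 0, "z": -0.0041, "wx": 0, "wy": 0, "wz": 0, "claw": 0}
    - {"x": 0.0057, "y": 0, "z": -0.0082, "wx": 0, "wy": 0, "wz": 0, "claw": 0}
    - {"x": 0.0086, "y": 0, "z": -0.0123, "wx": 0, "wy": 0, "wz": 0, "claw": 0}
    - {"x": 0.0115, "y": 0, "z": -0.0164, "wx": 0, "wy": 0, "wz": 0, "claw": 0}
    - {"x": 0.0144, "y": 0, "z": -0.0205, "wx": 0, "wy": 0, "wz": 0, "claw": 0}
    - {"x": 0.0172, "y": 0, "z": -0.0246, "wx": 0, "wy": 0, "wz": 0, "claw": 0}
    - {"x": 0.02, "y": 0, "z": -0.0287, "wx": 0, "wy": 0, "wz": 0, "claw": 0}
    - {"x": 0.022, "y": 0, "z": -0.0315, "wx": 0, "wy": 0, "wz": 0, "claw": 0}

```text
clock: 6.25
tool_pos: [0.573, -0.12, 0.0779]
eef_rot: [-0.193, 0.729, 0.616, 0.23]
force: [2.3, 0.9, 3.0]
grip_width: 0.0004
```

Call:
jog_arm:
  moves:
    - {"x": 0.0, "y": 0, "z": -0.006, "wx": 0, "wy": 0, "wz": 0, "claw": 0}
    - {"x": 0, "y": 0, "z": -0.012, "wx": 0, "wy": 0, "wz": 0, "claw": 0}
    - {"x": 0, "y": 0, "z": -0.03, "wx": 0, "wy": 0, "wz": 0, "claw": 0}
    - {"x": 0, "y": 0, "z": -0.07, "wx": 0, "wy": 0, "wz": 0, "claw": 0}
    - {"x": 0, "y": 0, "z": -0.12, "wx": 0, "wy": 0, "wz": 0, "claw": 0}
    - {"x": 0, "y": 0, "z": -0.15, "wx": 0, "wy": 0, "wz": 0, "claw": 0}
    - {"x": 0, "y": 0, "z": -0.15, "wx": 0, "wy": 0, "wz": 0, "claw": 0}

```text
clock: 6.95
tool_pos: [0.5586, -0.2075, 0.2032]
eef_rot: [-0.19, 0.73, 0.616, 0.229]
force: [-0.5, -0.2, 0.0]
grip_width: 0.0006
```

```bash
python3 look.py 2;python3 st.py; python3 - <<'E'
from h import *
delta(ext(0,0,.28),down(80))
E
```

```text
scene 181 [[-42.3, -6.6, 140.6], [5.9, -2.7, 154.7], [46.1, 3.9, 162.9]]
 tread 132 [[-28.2, -221.8, 26.6], [1.5, -213.6, 78.9], [31.7, -202.4, 82.5]]
side 9 [[-44.4, -4.7, 140.5], [-41.2, -2.2, 145.0], [-35.5, -0.7, 148.0]]
 tread 125 [[-30.8, -221.8, 26.1], [-3.9, -215.6, 79.1], [24.9, -202.8, 82.0]]
7.05 [  -0.5 -294.3  199.6] F [-0.5  0.8 -1.3]
down in tool [-0.572  0.     0.821]
t 7.05 d mm [287.5   2.1 102.2] w [ 27.2 -27.4 -86.7] tgt [0.6092 0.0851 0.28  ] F [-0.5  0.8 -1.3] q [-0.67  0.59  1.46  0.53  1.44 -0.67]
```

View pics/scene2.png

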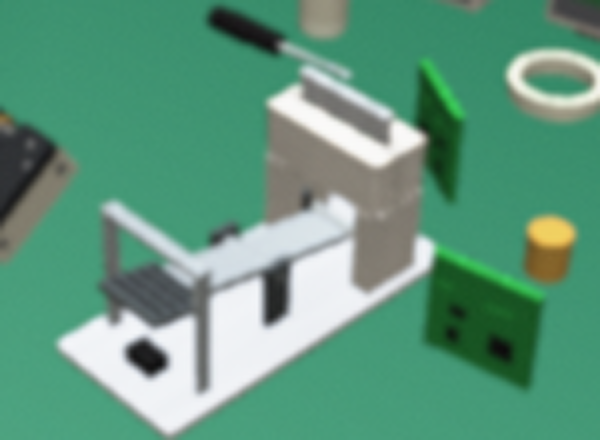

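The card's grey edge stands proud of the slot at crop (345,105), top about 162 mm, and the tread is back up at 79 mm. The pedal step worked.

Call:
jog_arm:
  moves:
    - {"x": 0.288, "y": 0.002, "z": 0.102, "wx": 27.2, "wy": -27.4, "wz": -86.7, "claw": 0.05}
    - {"x": 0.288, "y": 0.002, "z": 0.102, "wx": 27.2, "wy": -27.4, "wz": -86.7, "claw": 0.05}
    - {"x": 0.288, "y": 0.002, "z": 0.102, "wx": 27.2, "wy": -27.4, "wz": -86.7, "claw": 0.05}
    - {"x": 0.288, "y": 0.002, "z": 0.102, "wx": 27.2, "wy": -27.4, "wz": -86.7, "claw": 0.05}
    - {"x": 0.288, "y": 0.002, "z": 0.102, "wx": 27.2, "wy": -27.4, "wz": -86.7, "claw": 0.05}
    - {"x": 0.288, "y": 0.002, "z": 0.102, "wx": 27.2, "wy": -27.4, "wz": -86.7, "claw": 0.05}
    - {"x": 0.288, "y": 0.002, "z": 0.102, "wx": 27.2, "wy": -27.4, "wz": -86.7, "claw": 0.05}
    - {"x": 0.288, "y": 0.002, "z": 0.102, "wx": 27.2, "wy": -27.4, "wz": -86.7, "claw": 0.05}

```text
clock: 7.85
tool_pos: [0.6088, 0.0883, 0.2797]
eef_rot: [-0.059, 0.286, 0.954, 0.069]
force: [-0.0, -1.5, -0.1]
grip_width: 0.0498
```

```bash
python3 - <<'E'
from h import *
delta(ext(0,0,.28),down(80))
E
```

```text
t 7.85 d mm [-2.  -2.4 -0.9] w [  7.3  -7.5 -23.3] tgt [0.6092 0.0851 0.28  ] F [-0.  -1.5 -0.1] q [-0.01  0.45  1.36  0.17  1.41 -1.03]
```

Call:
jog_arm:
  moves:
    - {"x": -0.002, "y": -0.0024, "z": -0.001, "wx": 7.3, "wy": -7.5, "wz": -23.3, "claw": 0.05}
    - {"x": -0.002, "y": -0.0024, "z": -0.001, "wx": 7.3, "wy": -7.5, "wz": -23.3, "claw": 0.05}
    - {"x": -0.002, "y": -0.0024, "z": -0.001, "wx": 7.3, "wy": -7.5, "wz": -23.3, "claw": 0.05}
    - {"x": -0.002, "y": -0.0024, "z": -0.001, "wx": 7.3, "wy": -7.5, "wz": -23.3, "claw": 0.05}
    - {"x": -0.002, "y": -0.0024, "z": -0.001, "wx": 7.3, "wy": -7.5, "wz": -23.3, "claw": 0.05}

```text
clock: 8.35
tool_pos: [0.6091, 0.083, 0.2804]
eef_rot: [-0.001, 0.093, 0.996, 0.002]
force: [-0.9, -0.0, 0.0]
grip_width: 0.0501
```

```bash
python3 - <<'E'
from h import *
delta(ext(0,0,.28),down(80))
c=wrist(); cv2.imwrite('pics/w2.png',c['image']); W=cloud(c); E=(W-SLOT)@EX*1000
m=(abs(E[...,0])<55)&(abs(E[...,1])<15)&(abs(E[...,2]-162)<5)
P=E[m];print(m.sum()); 
if m.sum()>20: print(np.percentile(P,[2,50,98],axis=0).round(1),cv2.minAreaRect(P[:,:2].astype(np.float32)))
m=(abs(E[...,0])<70)&(abs(E[...,1])<40)&(abs(E[...,2]-136)<3); P=E[m]; print(cv2.minAreaRect(P[:,:2].astype(np.float32)),np.median(P[:,2]))
E
```

```text
t 8.35 d mm [0.3 2.1 0.4] w [ 0.2 -0.2 -0.7] tgt [0.6092 0.0851 0.28  ] F [-0.9 -0.   0. ] q [ 0.06  0.42  1.4   0.    1.33 -1.33]
896
[[-43.1  -2.6 160.5]
 [ -2.2   1.1 161.9]
 [ 43.1   4.7 163.4]] ((0.5000076293945312, 0.9915556907653809), (7.202671527862549, 90.31109619140625), 89.64591217041016)
((0.7821884155273438, 2.353435516357422), (55.05699920654297, 116.66832733154297), 89.82901000976562) 136.03847936659355
```

The wrist depth puts the card top at 161.9 mm, 90 x 7 mm, centred within 1 mm of the slot. Descending to tips 5 mm above the housing.

Call:
jog_arm:
  moves:
    - {"x": 0, "y": 0.0026, "z": 0.04, "wx": 0, "wy": 0, "wz": -0.7, "claw": 0.05}
    - {"x": 0, "y": 0.0026, "z": 0.08, "wx": 0, "wy": 0, "wz": -0.7, "claw": 0.05}
    - {"x": 0, "y": 0.0026, "z": 0.1, "wx": 0, "wy": 0, "wz": -0.7, "claw": 0.05}
    - {"x": 0, "y": 0.0026, "z": 0.115, "wx": 0, "wy": 0, "wz": -0.7, "claw": 0.05}
    - {"x": 0, "y": 0.0026, "z": 0.128, "wx": 0, "wy": 0, "wz": -0.7, "claw": 0.05}
    - {"x": 0, "y": 0.0026, "z": 0.136, "wx": 0, "wy": 0, "wz": -0.7, "claw": 0.05}
    - {"x": 0, "y": 0.0026, "z": 0.139, "wx": 0, "wy": 0, "wz": -0.7, "claw": 0.05}
    - {"x": 0, "y": 0.0026, "z": 0.139, "wx": 0, "wy": 0, "wz": -0.7, "claw": 0.05}

```text
clock: 9.2
tool_pos: [0.6106, 0.0853, 0.1429]
eef_rot: [0.001, 0.086, 0.996, 0.001]
force: [1.0, -0.4, 0.2]
grip_width: 0.0501
```

```bash
python3 st.py; python3 - <<'E'
from h import *
delta(ext(0,0.0005,.141),down(80))
E
```

```text
9.2 [  1.3   0.4 142.9] F [ 1.  -0.4  0.2]
down in tool [ 0.001 -0.003  1.   ]
t 9.2 d mm [1.3 0.1 1.9] w [0.2 0.  0.2] tgt [0.6093 0.0856 0.141 ] F [ 1.  -0.4  0.2] q [ 0.06  0.55  1.54  0.    1.05 -1.34]
```

Call:
jog_arm:
  moves:
    - {"x": 0.001, "y": 0, "z": 0.001, "wx": 0, "wy": 0, "wz": 0, "claw": 0.03}
    - {"x": 0.001, "y": 0, "z": 0.001, "wx": 0, "wy": 0, "wz": 0, "claw": 0.018}
    - {"x": 0.001, "y": 0, "z": 0.001, "wx": 0, "wy": 0, "wz": 0, "claw": 0.012}
    - {"x": 0.001, "y": 0, "z": 0.001, "wx": 0, "wy": 0, "wz": 0, "claw": 0.004}
    - {"x": 0.001, "y": 0, "z": 0.001, "wx": 0, "wy": 0, "wz": 0, "claw": 0.0}
    - {"x": 0.001, "y": 0, "z": 0.001, "wx": 0, "wy": 0, "wz": 0, "claw": 0.0}
    - {"x": 0.001, "y": 0, "z": 0.001, "wx": 0, "wy": 0, "wz": 0, "claw": 0.0}
    - {"x": 0.001, "y": 0, "z": 0.001, "wx": 0, "wy": 0, "wz": 0, "claw": 0.0}
  squeeze: 20

```text
clock: 10.0
tool_pos: [0.6096, 0.0861, 0.1417]
eef_rot: [0.001, 0.086, 0.996, 0.002]
force: [1.1, 5.4, 0.6]
grip_width: 0.008
```

Call:
jog_arm:
  moves:
    - {"x": 0, "y": 0.0007, "z": 0, "wx": 0, "wy": 0, "wz": 0, "claw": 0}
    - {"x": 0, "y": 0.0007, "z": -0.004, "wx": 0, "wy": 0, "wz": 0, "claw": 0}
    - {"x": 0, "y": 0.0007, "z": -0.01, "wx": 0, "wy": 0, "wz": 0, "claw": 0}
    - {"x": 0, "y": 0.0007, "z": -0.018, "wx": 0, "wy": 0, "wz": 0, "claw": 0}

```text
clock: 10.4
tool_pos: [0.6092, 0.0861, 0.1599]
eef_rot: [-0.0, 0.086, 0.996, 0.001]
force: [0.2, 2.2, -2.9]
grip_width: 0.0076
```

Call:
jog_arm:
  moves:
    - {"x": 0, "y": 0.0003, "z": -0.012, "wx": 0, "wy": 0, "wz": 0, "claw": 0}
    - {"x": 0, "y": 0.0003, "z": -0.025, "wx": 0, "wy": 0, "wz": 0, "claw": 0}
    - {"x": 0, "y": 0.0003, "z": -0.04, "wx": 0, "wy": 0, "wz": 0, "claw": 0}
    - {"x": 0, "y": 0.0003, "z": -0.055, "wx": 0, "wy": 0, "wz": 0, "claw": 0}
    - {"x": 0, "y": 0.0003, "z": -0.07, "wx": 0, "wy": 0, "wz": 0, "claw": 0}
    - {"x": 0, "y": 0.0003, "z": -0.09, "wx": 0, "wy": 0, "wz": 0, "claw": 0}
    - {"x": 0, "y": 0.0003, "z": -0.1, "wx": 0, "wy": 0, "wz": 0, "claw": 0}
    - {"x": 0, "y": 0.0003, "z": -0.1, "wx": 0, "wy": 0, "wz": 0, "claw": 0}

```text
clock: 11.2
tool_pos: [0.61, 0.086, 0.2616]
eef_rot: [0.002, 0.086, 0.996, 0.001]
force: [0.3, 0.1, -1.8]
grip_width: 0.008
```

```bash
python3 look.py 3; python3 - <<'E'
from h import *
# card in hand, side+scene
for n in('scene','side'):
    c=dict(np.load(n+'3.npz')); E=(cloud(c)-SLOT)@EX*1000
    m=(abs(E[...,0])<60)&(abs(E[...,1])<14)&(E[...,2]>140)&(E[...,2]<235); P=E[m]
    print(n,len(P),np.percentile(P,[2,50,98],axis=0).round(1).tolist())
delta(np.array([.4675,-.332,.27]),down(92))
E
```

```text
scene 331 [[-40.6, -6.8, 193.0], [5.9, -3.7, 217.3], [46.5, 2.5, 238.7]]
 tread 133 [[-26.3, -222.0, 26.0], [4.5, -212.8, 78.9], [31.2, -201.6, 82.0]]
side 430 [[-45.5, -7.9, 191.0], [-2.7, -3.4, 216.1], [41.1, 1.3, 238.8]]
 tread 130 [[-31.5, -222.8, 26.4], [-3.3, -215.9, 79.4], [24.9, -203.0, 82.3]]
scene 294 [[-40.9, -6.6, 192.8], [6.0, -3.7, 213.5], [46.2, 2.5, 233.9]]
side 386 [[-45.5, -7.9, 190.6], [-2.4, -3.3, 213.8], [40.9, 1.3, 234.6]]
t 11.3 d mm [  68.3 -436.   -11.8] w [  0.1   0.  -11.8] tgt [ 0.4675 -0.332   0.27  ] F [ 0.1 -0.3 -2.5] q [ 0.06  0.43  1.43  0.    1.28 -1.34]
```

View pics/side3.png

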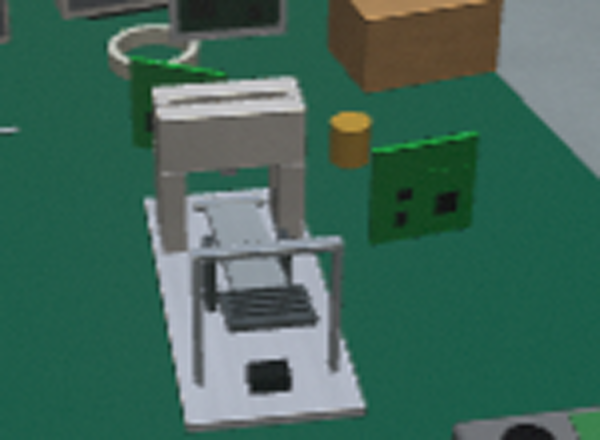

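The slot is empty. The card hangs level just above the cropped view, its bottom at about 191 mm (TCP minus 70 mm). Moving over the stand.

Call:
jog_arm:
  moves:
    - {"x": 0.068, "y": -0.436, "z": -0.01, "wx": 0, "wy": 0, "wz": -11.8, "claw": 0}
    - {"x": 0.068, "y": -0.436, "z": -0.01, "wx": 0, "wy": 0, "wz": -11.8, "claw": 0}
    - {"x": 0.068, "y": -0.436, "z": -0.01, "wx": 0, "wy": 0, "wz": -11.8, "claw": 0}
    - {"x": 0.068, "y": -0.436, "z": -0.01, "wx": 0, "wy": 0, "wz": -11.8, "claw": 0}
    - {"x": 0.068, "y": -0.436, "z": -0.01, "wx": 0, "wy": 0, "wz": -11.8, "claw": 0}
    - {"x": 0.068, "y": -0.436, "z": -0.01, "wx": 0, "wy": 0, "wz": -11.8, "claw": 0}
    - {"x": 0.068, "y": -0.436, "z": -0.01, "wx": 0, "wy": 0, "wz": -11.8, "claw": 0}
    - {"x": 0.068, "y": -0.436, "z": -0.01, "wx": 0, "wy": 0, "wz": -11.8, "claw": 0}

```text
clock: 12.1
tool_pos: [0.4805, -0.2926, 0.2667]
eef_rot: [-0.0, -0.017, 1.0, 0.002]
force: [0.1, -0.1, -2.4]
grip_width: 0.0078
```

Call:
jog_arm:
  moves:
    - {"x": 0, "y": 0, "z": 0, "wx": 0, "wy": 0, "wz": 0, "claw": 0}
    - {"x": 0, "y": 0, "z": 0, "wx": 0, "wy": 0, "wz": 0, "claw": 0}

```text
clock: 12.3
tool_pos: [0.4811, -0.2916, 0.2665]
eef_rot: [-0.0, -0.016, 1.0, 0.002]
force: [0.6, 1.2, -2.6]
grip_width: 0.0079
```

```bash
cat > stand.py <<'E'
from h import *
import sys
s,p,R=cur(); print(s['clock'],p.round(4),'yang',np.degrees(np.arctan2(R[1,1],R[0,1])).round(2),'g',s['grip_width'])
c=wrist(); cv2.imwrite(f'pics/w{sys.argv[1]}.png',c['image'])
for n,c in (('wrist',c),('scene',read_camera('scene')),('side',read_camera('side'))):
    W=cloud(c); near=np.linalg.norm(W[...,:2]-[.467,-.332],axis=-1)<.1
    dark=cv2.cvtColor(c['image'],cv2.COLOR_BGR2HSV)[...,2]<70
    for z in(.055,.010):
        m=near&dark&(abs(W[...,2]-z)<.004); P=W[m]*1000
        if len(P)>20: print(n,z,len(P),cv2.minAreaRect(P[:,:2].astype(np.float32)),np.median(P[:,2]).round(1))
    m=near&(W[...,2]>.12)&(W[...,2]<p[2]-.01)
    P=W[m]*1000
    if len(P)>20: print(n,'card',len(P),np.percentile(P,[2,50,98],axis=0).round(1).tolist(),cv2.minAreaRect(P[:,:2].astype(np.float32))[2])
E
python3 stand.py 3
```

```text
12.3 [ 0.4811 -0.2916  0.2665] yang 91.85 g 0.007855732140615154
wrist 0.055 1930 ((465.8697204589844, -329.28240966796875), (128.1676483154297, 40.14631652832031), 1.6584141254425049) 54.9
wrist 0.01 1444 ((466.2593688964844, -329.4656066894531), (148.42771911621094, 74.61820983886719), 1.5585734844207764) 10.2
wrist card 195 [[436.0, -296.8, 201.4], [436.3, -293.0, 232.3], [436.9, -289.4, 255.3]] 3.246643543243408
scene 0.055 330 ((470.02227783203125, -331.9103698730469), (127.92503356933594, 39.171424865722656), 1.5153309106826782) 54.5
scene 0.01 415 ((470.3917236328125, -332.4174499511719), (145.9769744873047, 74.81217956542969), 1.7388066053390503) 9.9
scene card 477 [[439.8, -298.2, 198.2], [489.5, -295.5, 228.6], [527.4, -287.8, 255.1]] 5.759219169616699
side 0.055 532 ((465.15673828125, -330.342529296875), (129.43377685546875, 43.05387496948242), 1.5959281921386719) 54.8
side 0.01 592 ((465.03265380859375, -330.3745422363281), (150.16893005371094, 78.1276626586914), 1.735878348350525) 10.1
side card 803 [[436.2, -297.5, 199.0], [479.2, -294.4, 228.1], [523.1, -291.1, 255.2]] 88.59027862548828
```

View pics/w3.png

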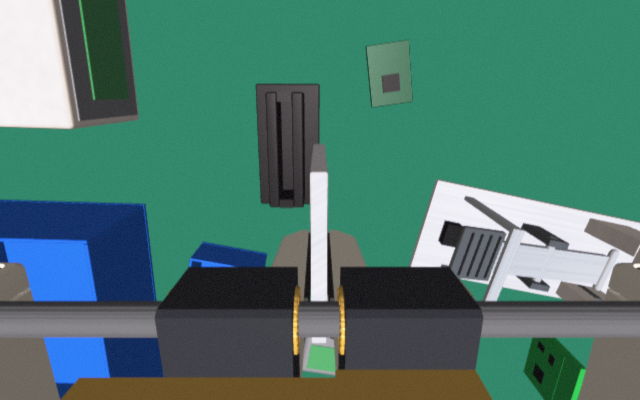

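The wrist view shows the stand pocket at (288,145) and the card edge-on at (318,200), parallel to the pocket. All three cameras put the pocket near (466.5, -331), yaw 1.6°.

Call:
jog_arm:
  moves:
    - {"x": 0.016, "y": -0.0387, "z": 0, "wx": 0, "wy": 0, "wz": 0, "claw": 0}
    - {"x": 0.016, "y": -0.0387, "z": 0.03, "wx": 0, "wy": 0, "wz": 0, "claw": 0}
    - {"x": 0.016, "y": -0.0387, "z": 0.06, "wx": 0, "wy": 0, "wz": 0, "claw": 0}
    - {"x": 0.016, "y": -0.0387, "z": 0.09, "wx": 0, "wy": 0, "wz": 0, "claw": 0}
    - {"x": 0.016, "y": -0.0387, "z": 0.11, "wx": 0, "wy": 0, "wz": 0, "claw": 0}
    - {"x": 0.016, "y": -0.0387, "z": 0.125, "wx": 0, "wy": 0, "wz": 0, "claw": 0}
    - {"x": 0.016, "y": -0.0387, "z": 0.125, "wx": 0, "wy": 0, "wz": 0, "claw": 0}
    - {"x": 0.016, "y": -0.0387, "z": 0.125, "wx": 0, "wy": 0, "wz": 0, "claw": 0}

```text
clock: 13.25
tool_pos: [0.4679, -0.3293, 0.1429]
eef_rot: [0.0, -0.018, 1.0, 0.001]
force: [-0.8, 0.0, -2.0]
grip_width: 0.0077
```

```bash
python3 - <<'E'
from h import *
s,p,R=cur(); print(s['clock'],p.round(4),'yang',np.degrees(np.arctan2(R[1,1],R[0,1])).round(2),s['force'].round(1))
c=wrist(); cv2.imwrite('pics/w4.png',c['image']); c2=read_camera('side')
a=cv2.resize(c2['image'][230:330,260:390],None,fx=4,fy=4,interpolation=2)
cv2.imwrite('pics/w4b.png',np.hstack([c['image'][:,180:440],a]))
W=cloud(c)*1000; near=(abs(W[...,0]-467)<90)&(abs(W[...,1]+331)<50)
for z0,z1 in((50,60),(63,120),(6,14)):
    m=near&(W[...,2]>z0)&(W[...,2]<z1); P=W[m]
    if len(P)>20: print(z0,len(P),np.percentile(P,[1,50,99],axis=0).round(1).tolist(),cv2.minAreaRect(P[:,:2].astype(np.float32)))
E
```

```text
13.25 [ 0.4679 -0.3293  0.1429] yang 92.05 [-0.8  0.  -2. ]
50 4037 [[402.0, -349.9, 52.8], [440.9, -330.3, 54.9], [494.0, -309.6, 56.6]] ((449.3533630371094, -329.62841796875), (95.49832916259766, 40.14680099487305), 1.814794898033142)
63 139 [[422.8, -334.9, 76.5], [423.1, -330.8, 100.6], [424.0, -327.1, 119.0]] ((423.46575927734375, -330.986328125), (1.4107719659805298, 7.985860824584961), 0.8489118218421936)
6 5659 [[392.2, -367.8, 8.2], [436.1, -331.9, 10.1], [518.5, -291.4, 11.7]] ((460.66705322265625, -329.2792663574219), (138.0540313720703, 76.24586486816406), 1.610249400138855)
```

View pics/w4b.png

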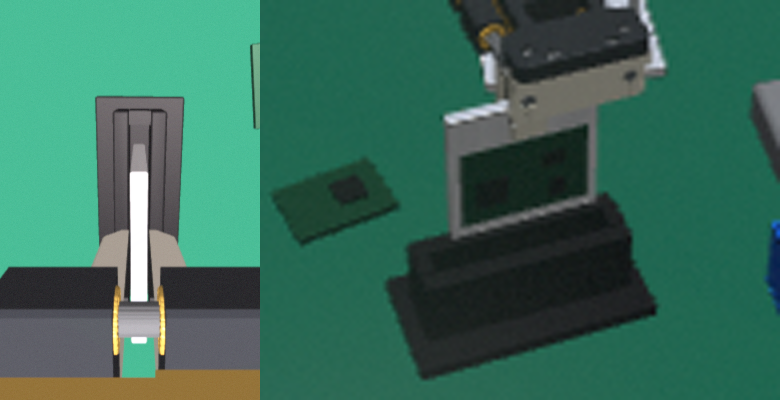

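The card sits centred over the pocket in both views: wrist (138,170) between the walls, and side (525,170) above the stand. Lateral error is about 0.5 mm, so lowering it in.

Call:
jog_arm:
  moves:
    - {"x": 0.001, "y": 0, "z": 0.01, "wx": 0, "wy": 0, "wz": -0.3, "claw": 0}
    - {"x": 0.001, "y": 0, "z": 0.02, "wx": 0, "wy": 0, "wz": -0.3, "claw": 0}
    - {"x": 0.001, "y": 0, "z": 0.03, "wx": 0, "wy": 0, "wz": -0.3, "claw": 0}
    - {"x": 0.001, "y": 0, "z": 0.04, "wx": 0, "wy": 0, "wz": -0.3, "claw": 0}
    - {"x": 0.001, "y": 0, "z": 0.05, "wx": 0, "wy": 0, "wz": -0.3, "claw": 0}
    - {"x": 0.001, "y": 0, "z": 0.056, "wx": 0, "wy": 0, "wz": -0.3, "claw": 0}
    - {"x": 0.001, "y": 0, "z": 0.056, "wx": 0, "wy": 0, "wz": -0.3, "claw": 0}

```text
clock: 14.05
tool_pos: [0.466, -0.3295, 0.0854]
eef_rot: [-0.0, -0.02, 1.0, 0.002]
force: [-0.7, -0.0, -1.6]
grip_width: 0.0077
```

Call:
jog_arm:
  moves:
    - {"x": 0, "y": 0, "z": 0.002, "wx": 0, "wy": 0, "wz": 0, "claw": 0}
    - {"x": 0, "y": 0, "z": 0.0035, "wx": 0, "wy": 0, "wz": 0, "claw": 0}
    - {"x": 0, "y": 0, "z": 0.0035, "wx": 0, "wy": 0, "wz": 0, "claw": 0}

```text
clock: 14.35
tool_pos: [0.4664, -0.3298, 0.083]
eef_rot: [0.001, -0.02, 1.0, 0.001]
force: [-0.4, -1.1, -1.6]
grip_width: 0.0076
```

Call:
jog_arm:
  moves:
    - {"x": 0, "y": 0, "z": 0.001, "wx": 0, "wy": 0, "wz": 0, "claw": 0}
    - {"x": 0, "y": 0, "z": 0.0015, "wx": 0, "wy": 0, "wz": 0, "claw": 0}
    - {"x": 0, "y": 0, "z": 0.002, "wx": 0, "wy": 0, "wz": 0, "claw": 0}

```text
clock: 14.65
tool_pos: [0.4664, -0.3299, 0.081]
eef_rot: [0.001, -0.02, 1.0, 0.001]
force: [0.1, 0.2, -2.1]
grip_width: 0.0078
```

Call:
jog_arm:
  moves:
    - {"x": 0, "y": 0, "z": 0.0005, "wx": 0, "wy": 0, "wz": 0, "claw": 0}
    - {"x": 0, "y": 0, "z": 0.001, "wx": 0, "wy": 0, "wz": 0, "claw": 0}
    - {"x": 0, "y": 0, "z": 0.001, "wx": 0, "wy": 0, "wz": 0, "claw": 0}

```text
clock: 14.95
tool_pos: [0.4664, -0.3298, 0.0799]
eef_rot: [0.0, -0.02, 1.0, 0.001]
force: [0.8, -0.2, -1.2]
grip_width: 0.0079
```

Call:
jog_arm:
  moves:
    - {"x": 0, "y": 0, "z": 0.0005, "wx": 0, "wy": 0, "wz": 0, "claw": 0}
    - {"x": 0, "y": 0, "z": 0.001, "wx": 0, "wy": 0, "wz": 0, "claw": 0}
    - {"x": 0, "y": 0, "z": 0.001, "wx": 0, "wy": 0, "wz": 0, "claw": 0}

```text
clock: 15.25
tool_pos: [0.4665, -0.33, 0.0798]
eef_rot: [0.001, -0.02, 1.0, 0.001]
force: [-3.0, 1.8, 8.4]
grip_width: 0.0077
```

Call:
jog_arm:
  moves:
    - {"x": 0, "y": 0, "z": 0.0005, "wx": 0, "wy": 0, "wz": 0, "claw": 0}
    - {"x": 0, "y": 0, "z": 0.0008, "wx": 0, "wy": 0, "wz": 0, "claw": 0}
    - {"x": 0, "y": 0, "z": 0.0008, "wx": 0, "wy": 0, "wz": 0, "claw": 0}

```text
clock: 15.55
tool_pos: [0.4665, -0.3302, 0.0798]
eef_rot: [0.001, -0.02, 1.0, 0.001]
force: [-6.7, 2.6, 17.9]
grip_width: 0.0078
```

The floor is reached at TCP 79.8 mm (expected 80). Easing off the load and opening slowly.

Call:
jog_arm:
  moves:
    - {"x": 0, "y": 0, "z": -0.001, "wx": 0, "wy": 0, "wz": 0, "claw": 0}
    - {"x": 0, "y": 0, "z": -0.0015, "wx": 0, "wy": 0, "wz": 0, "claw": 0}
    - {"x": 0, "y": 0, "z": -0.0015, "wx": 0, "wy": 0, "wz": 0, "claw": 0.01}
    - {"x": 0, "y": 0, "z": -0.0015, "wx": 0, "wy": 0, "wz": 0, "claw": 0.014}
    - {"x": 0, "y": 0, "z": -0.0015, "wx": 0, "wy": 0, "wz": 0, "claw": 0.022}
    - {"x": 0, "y": 0, "z": -0.0015, "wx": 0, "wy": 0, "wz": 0, "claw": 0.035}
    - {"x": 0, "y": 0, "z": -0.0015, "wx": 0, "wy": 0, "wz": 0, "claw": 0.045}
    - {"x": 0, "y": 0, "z": -0.0015, "wx": 0, "wy": 0, "wz": 0, "claw": 0.045}

```text
clock: 16.35
tool_pos: [0.4663, -0.3298, 0.0796]
eef_rot: [0.0, -0.02, 1.0, 0.001]
force: [-0.3, -0.3, 0.2]
grip_width: 0.0412
```

Call:
jog_arm:
  moves:
    - {"x": 0, "y": 0, "z": -0.01, "wx": 0, "wy": 0, "wz": 0, "claw": 0.045}
    - {"x": 0, "y": 0, "z": -0.03, "wx": 0, "wy": 0, "wz": 0, "claw": 0.045}
    - {"x": 0, "y": 0, "z": -0.06, "wx": 0, "wy": 0, "wz": 0, "claw": 0.045}
    - {"x": 0, "y": 0, "z": -0.1, "wx": 0, "wy": 0, "wz": 0, "claw": 0.045}
    - {"x": 0, "y": 0, "z": -0.14, "wx": 0, "wy": 0, "wz": 0, "claw": 0.045}
    - {"x": 0, "y": 0, "z": -0.15, "wx": 0, "wy": 0, "wz": 0, "claw": 0.045}
    - {"x": 0, "y": 0, "z": -0.15, "wx": 0, "wy": 0, "wz": 0, "claw": 0.045}
    - {"x": 0, "y": 0, "z": -0.15, "wx": 0, "wy": 0, "wz": 0, "claw": 0.045}

```text
clock: 17.15
tool_pos: [0.4658, -0.3299, 0.2287]
eef_rot: [-0.0, -0.02, 1.0, 0.002]
force: [0.2, -1.2, -0.9]
grip_width: 0.0451
```

```bash
python3 - <<'E'
from h import *
s,p,R=cur(); print(s['clock'],p.round(4),s['force'].round(1))
ims=[]
for n in('scene','side'):
    c=read_camera(n); W=cloud(c)*1000
    m=(abs(W[...,0]-467)<60)&(abs(W[...,1]+331)<30)&(W[...,2]>60)&(W[...,2]<115); P=W[m]
    print(n,len(P),np.percentile(P,[1,50,99],axis=0).round(1).tolist())
    old=np.load(n+'0.npz')['image']; d=cv2.absdiff(old,c['image']).max(2)>45
    k,L,st,ce=cv2.connectedComponentsWithStats(d.astype(np.uint8))
    print([st[i].tolist() for i in range(1,k) if st[i,4]>25])
    ims.append(c['image'])
cv2.imwrite('pics/end.png',np.vstack([cv2.resize(i,(480,300),interpolation=3) for i in ims]))
E
```

```text
17.15 [ 0.4658 -0.3299  0.2287] [ 0.2 -1.2 -0.9]
scene 319 [[425.0, -337.9, 60.8], [472.6, -334.3, 86.0], [513.2, -326.3, 101.7]]
[[154, 0, 114, 126, 8790], [285, 0, 9, 10, 47], [320, 0, 36, 36, 625], [336, 4, 9, 9, 40], [327, 37, 22, 10, 145], [324, 45, 22, 19, 289], [354, 56, 7, 14, 64], [321, 60, 5, 8, 30], [312, 64, 11, 12, 72], [326, 64, 16, 6, 46], [334, 66, 19, 23, 129], [323, 70, 5, 25, 90], [159, 104, 56, 36, 622], [179, 136, 36, 14, 239], [176, 147, 50, 29, 697], [194, 149, 17, 5, 32], [228, 148, 17, 22, 202], [217, 169, 18, 12, 102], [162, 172, 52, 44, 1048], [346, 179, 20, 12, 33], [216, 183, 11, 23, 179], [346, 200, 13, 11, 64], [210, 241, 29, 30, 318]]
side 548 [[420.3, -337.5, 60.7], [462.8, -333.7, 83.8], [508.7, -326.0, 102.6]]
[[0, 0, 81, 151, 6855], [78, 0, 32, 18, 149], [160, 0, 18, 10, 89], [120, 0, 238, 180, 13289], [175, 8, 28, 27, 185], [111, 16, 16, 10, 85], [171, 48, 19, 2, 33], [279, 50, 65, 31, 269], [0, 68, 12, 13, 73], [4, 109, 12, 13, 78], [337, 127, 9, 11, 59], [302, 142, 46, 33, 716], [41, 151, 52, 35, 437], [294, 166, 65, 75, 1464], [67, 180, 13, 13, 41], [136, 182, 22, 32, 295], [40, 190, 12, 15, 94], [53, 205, 39, 21, 403], [306, 270, 38, 27, 426]]
```

View pics/end.png

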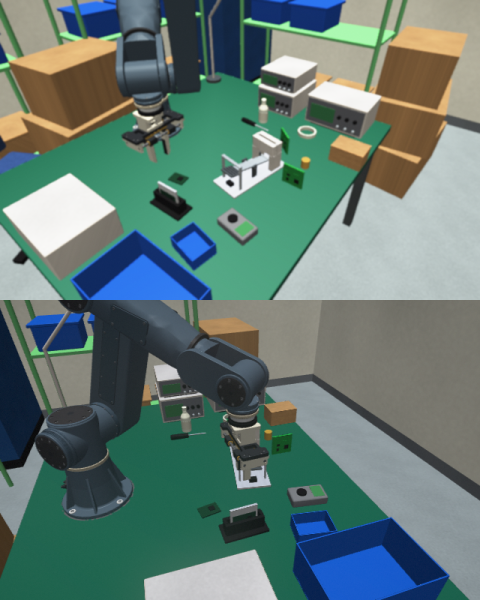

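The card stands in the pocket (scene (168,190), side (243,513) in the picture) with its top at about 101 mm. The gripper is clear, and the scene view changed only at the arm, the card and the slot.

```bash
python3 -c "
from workcell import robot
print(robot.sense()['clock'],robot.sign_off())"
```

```text
the job is handed in; nothing more can be done
17.25 None
```

The card is standing in the black stand's pocket, released, and I handed the job in at 17.25 s on the robot's clock.

- **Pedal:** I leaned the closed gripper 35° outwards and pressed the tread to its stop. The largest vertical force I read was 22.6 N, against the 45 N damage limit. I then let the pedal come back up; the tread read 79 mm again and the catch held the card with its top at about 162 mm.
- **Card:** I gripped its top edge at 20 N, drew it out level and lowered it into the pocket. On the floor the vertical force briefly reached about 18 N; I eased off before opening the fingers.
- **Last checks:**
  - The card's top reads about 101 to 102 mm; 100 mm is expected.
  - The gripper is about 130 mm above the card and touching nothing.
  - Comparing the scene view with the start shows changes only at the arm, the stand and the slot. In the side view the arm hides some of the area behind it.
- **Disagreements:**
  - The cameras differed by 2 to 5 mm on positions, so I averaged them and used the wrist camera for the close work.
  - Closing on the card showed about 5 N of sideways force, a small centring error that I corrected as I lifted.

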